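# Set the quick-release length stop

### The job

On the length-stop rail, press the button in the middle of the sliding stop to free it and, keeping it pressed, push the slider along the rail until it rests against the marked stop, the collar with the pointed tongue. Then let the button come up so that the slider locks there. Do not force the slider along while it is locked, and leave the loose things around the rail lying where they are.

Things in the scene. Friction and masses are not known exactly. Their poses are not given: they have to be found in the camera images.
- stop_rail: Length-stop rail, fixed: plywood base 100 x 500 x 15 mm with an aluminium channel 44 mm wide, 460 mm long along its middle, top 37 mm above the bench. Origin: centre of the underside. y runs along the rail (roughly to the robot's left), x across it (roughly away from the robot), z up.
- button_top (a point): Centre of the release button's top, 62 mm above the bench when up; moves with slider and button. Grey ribbed pad, 44 mm across the rail, 48 mm along it, between the slider's two dark steel shoulders. Shoulders: inner faces 28 mm from this point along the rail either way, outer faces (slider ends) 52 mm; 60 mm wide, tops 75 mm above the bench, 13 mm above the button. Axes as the rail's.
- slider (a joint): Position of the slider along the rail's +y in m, 0 at the rail's middle. Held by friction pads (about 12 N) while the button is up; with the button pressed by 1 mm or more it slides with about 2 N.
- release (a joint): Travel of the release button in m: 0 up (locked), growing as it is pressed down, 0.007 at the bottom. Springy: starts to move at about 12 N, about 14 N at the bottom; springs up again when let go.
- marked_stop: The marked stop: aluminium collar fixed on the rail, 60 mm across it, 20 mm along it, 37 to 61 mm high, with a flat pointed tongue 28 mm wide reaching 64 mm out on the robot's side. Origin: on the rail's centre line, collar's middle, 37 mm above the bench. May be left or right of the slider, which rests against it when the button centre is 62 mm from this origin along the rail.
- plain_stop: The other stop: the same collar without the tongue, on the other side of the slider. Not the goal. Origin as for the marked stop.
- end_bar: Loose pine bar 35 x 232 x 10 mm lying flat in front of the rail; origin centre of its underside. To be left alone.
- marker: Loose marker pen 135 mm long, 16 mm thick, lying in front of the rail; origin centre of its underside. To be left alone.
- sanding_block: Loose sanding block 64 x 112 x 28 mm behind the rail; origin centre of its underside. To be left alone.
- wedge: Loose wooden wedge 28 x 110 x 24 mm behind the rail; origin centre of its underside. To be left alone.

How it is judged:
By the outcome, as a careful person would: the job done as asked, in the order asked, and still so for the second after the job is handed in, with the robot touching nothing.
It also fails if it takes over 38 s, if anything falls off the work surface, if the arm or the gripper's body presses on something with over 40 N, if the wrist force passes 120 N, or if a joint passes its speed limit or range.

### The arm

A 6-joint arm with a two-finger parallel gripper is mounted at the origin on a cart in front of the work surface, level with it; the furniture and walls round the work are solid. World frame = base frame: x ahead of the robot, y to its left, z up, the work surface at z = 0. Lengths are in m, angles in rad, forces in N, time in s.
With the tool pointing down it reaches from about 0.35 to 0.975 m from the base axis. Payload 4.9 kg.
Tool frame: the origin (TCP) lies at the very end of the fingers, on their centre line; the grasp point (between the pads) lies 19 mm behind it; z points along the fingers, y is the line along which they close (so a half turn about z gives the same grasp; the last joint's range is limited). The gripper opens to 85 mm and grips with 20 to 120 N. Pads are 22 mm wide; open, the fingers measure 114 mm over their backs; the gripper's body (76 mm by 85 mm) begins 54 mm behind the grasp point. The pads swing forward as they close: fully open they stand 13 mm farther back than shut.
Start: joints at [-1.431, 0.053, 1.613, -0, 1.476, -0.119], TCP at [0.16, -0.604, 0.231] pointing down, gripper open.
Joint ranges: [-3.01, 3.01], [-1.01, 2.22], [0.06, 2.58], [-1.02, 4.17], [0.09, 2.62], [-3.14, 3.14]. Speed limits (rad/s): [2.57, 2.57, 3.14, 3.14, 3.14, 3.14].

### API

Orientations are given as a unit quaternion [w, x, y, z].
In Python, from station import sense, eyes, job gives the robot as it stands. The module is installed in compiled form; this text tells all that it offers.
- The arm moves only by the shell command python3 -m crank 'ROWS' [OPENING] [FORCE]. ROWS is JSON, a list of rows, each an object with "xyz": the shift along the tool's x, y, z in mm, a list of three; "twist": the turn, a rotation vector about the tool's x, y, z in degrees, a list of three. In form: [{"xyz": [tx, ty, tz], "twist": [rx, ry, rz]}, ...]. A call has 1 to 5 rows; each row is the pose to reach, as a shift and turn from the pose commanded when the call began, along the tool's axes at that moment; what a row does not reach only later rows make up. A row lasts 1/8 s, in which the tool goes at most 62.5 mm and 10.7 degrees, less where a joint would pass 70% of its speed; a pose out of reach is approached as far as the arm can. A call with a gripper value outside its range is refused whole. OPENING is the finger opening in mm, from 0 to 85.4, set as the call begins (- or left out, the last holds). The fingers move at their own pace and stop on an object; FORCE is the grip in N (left out, the last holds). Time passes only in rows, so rows that repeat a pose let the fingers close. It gives the time, the measured TCP pose, the force, the opening and the grip force at its end, in the units of the state.
- sense(): the state, without advancing time (a new reading comes with each control period).
- eyes.capture(name): name is "scene" or "top" or "wrist"; returns a dict with "pixels" (384x512x3 uint8, red, green, blue), "fovy" (degrees; the focal length in pixels is half the picture's height over the tangent of half this angle, whatever the lens; pixels are square), "cx", "cy" (the principal point, pixels), "origin" and "attitude" of the camera in the world. Camera axes: x right, y down, z forward; pixel columns grow to the right and rows downward; lengths in m; the calibration is good to about 2 mm. A picture is of the moment at which its call begins. There is no depth.
- job.sign_off(): hands the job in; it is judged then, once.
The state is a dict: "time": time; "joint_pos": joint angles; "dq": joint speeds; "tau": joint torques, N m; "position": TCP position; "tool_rot": TCP orientation; "contact_force": force on the tool from outside, world axes, zero at the start; "ft_torque": the same for the moment, N m; "grip_width": finger opening in m; "grasp_force": force on a finger pad.
Only numpy, scipy, OpenCV 4.12 (cv2) and the standard library are available. Lean on these libraries where they do the work, as an engineer would, in place of code of your own. Each camera call takes 0.05 s, during which the arm holds its last target. There are 200 camera calls.

## Working session

There is one attempt and no reset: what is moved stays moved. The work goes in short steps, Python scripts to look and compute and a shell command to move; the robot and the scene stay as the last step left them, time stands still between calls to the robot, and variables do not carry over. Pictures are saved under pics/ and viewed, at most 10 in all, crops included, and the job is handed in when it is done.

```bash
mkdir -p pics
cat > h.py <<'E'
import numpy as np,cv2
from scipy.spatial.transform import Rotation as R
from station import sense,eyes,job
def rot(q):
    q=np.array(q,float)
    return q if q.shape==(3,3) else R.from_quat(q[[1,2,3,0]]).as_matrix()
def snap(n,f):
    c=eyes.capture(n); cv2.imwrite('pics/'+f,c['pixels'][:,:,::-1]); 
    print(n,{k:np.round(v,4).tolist() for k,v in c.items() if k!='pixels'}); return c
def px2w(c,u,v,z):
    f=192/np.tan(np.radians(c['fovy'])/2)
    d=rot(c['attitude'])@np.array([(u-c['cx'])/f,(v-c['cy'])/f,1]); o=np.array(c['origin'])
    return o+d*(z-o[2])/d[2]
E
python3 - <<'E'
from h import *
import pickle
a=snap('top','top.png'); b=snap('scene','scene.png')
pickle.dump({'top':a,'scene':b},open('c.pkl','wb'))
cv2.imwrite('pics/both.png',np.hstack([cv2.resize(x['pixels'][:,:,::-1],(400,300)) for x in (a,b)]))
cv2.imwrite('pics/top2.png',cv2.resize(a['pixels'][:,:,::-1],(800,600),interpolation=cv2.INTER_CUBIC))
s=sense();print({k:np.round(v,3).tolist() for k,v in s.items()})
E
```

```text
top {'fovy': 54.7313, 'cx': 261.1467, 'cy': 190.9546, 'origin': [0.3981, 0.0332, 1.0462], 'attitude': [0.0725, -0.6857, 0.7204, -0.0747]}
scene {'fovy': 55.4355, 'cx': 250.7924, 'cy': 197.5779, 'origin': [0.3396, 0.6152, 0.6507], 'attitude': [0.0821, -0.1859, 0.8977, -0.391]}
{'time': 0.1, 'joint_pos': [-1.431, 0.053, 1.614, 0.0, 1.476, -0.119], 'dq': [0.001, 0.0, -0.004, 0.0, -0.001, -0.0], 'tau': [-0.0, -39.49, -37.137, -0.0, 0.004, 0.0], 'position': [0.16, -0.604, 0.23], 'tool_rot': [-0.001, 0.992, 0.129, -0.0], 'contact_force': [0.288, 0.224, -0.036], 'ft_torque': [0.01, -0.024, -0.017], 'grasp_force': 0.0, 'grip_width': 0.085}
```

View pics/top2.png

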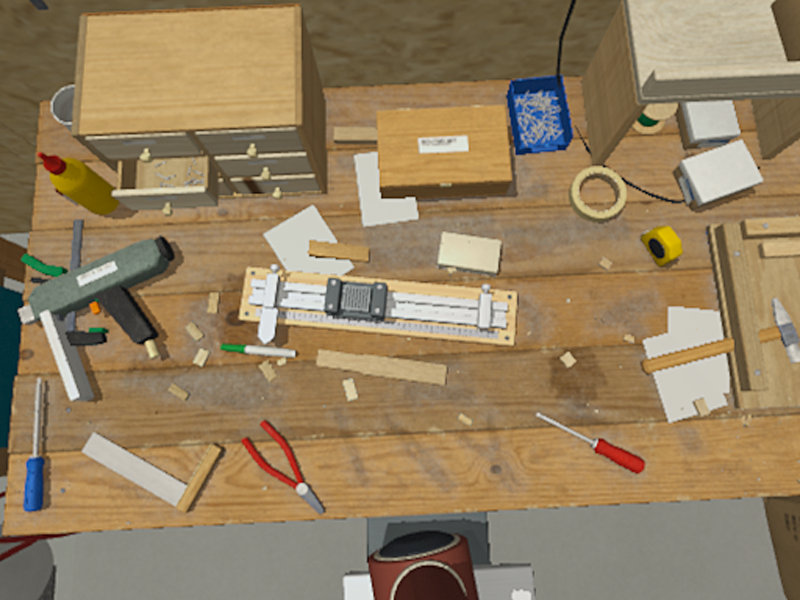

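View pics/scene.png

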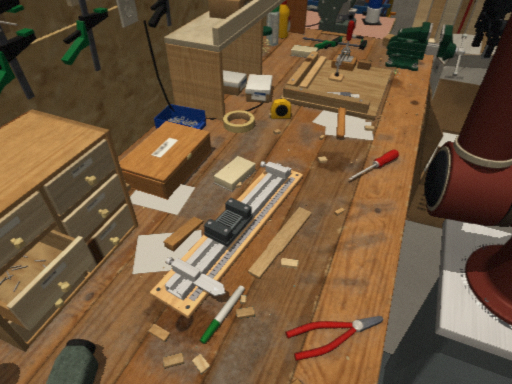

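The top view shows the rail running (245,293)–(517,318), with the button at about (357,298). The marked collar with the tongue is at (270,290) to its left (+y), and the plain collar is at (486,308). I'll enlarge that area for a closer measurement.

Run:
```python
from h import *
import pickle
a=pickle.load(open('c.pkl','rb'))['top']['pixels'][160:230,145:345,::-1]
cv2.imwrite('pics/crop.png',cv2.resize(a,None,fx=4,fy=4,interpolation=cv2.INTER_CUBIC))
```

```text
(no output)
```

View pics/crop.png

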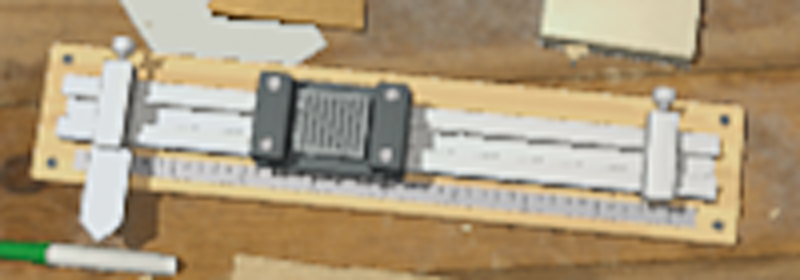

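The crop shows the pad centre at (333,121), the marked collar top centre at (117,105) and the plain collar at (660,155). The plywood corners are at (52,43), (745,103), (735,243) and (35,178).

Run:
```python
from h import *
import pickle
c=pickle.load(open('c.pkl','rb'))['top']
P=lambda u,v,z: px2w(c,145+(u+.5)/4-.5,160+(v+.5)/4-.5,z)
cor=np.array([P(*p,.015) for p in [(52,43),(745,103),(735,243),(35,178)]]);o=cor.mean(0)
print('corners',cor.round(4).tolist(),'o',o)
yax=(cor[0]+cor[3]-cor[1]-cor[2]);yax/=np.linalg.norm(yax);xax=np.array([yax[1],-yax[0],0])
print('yaw',np.degrees(np.arctan2(-yax[0],yax[1])))
b=P(333,121,.062);b2=P(330,119,.075);m=P(117,105,.061);pl=P(660,155,.061)
for n,q in zip(['btn','bolts','mark','plain'],[b,b2,m,pl]): print(n,q.round(4),'along',((q-o)@yax).round(4),'across',((q-o)@xax).round(4))
s=sense();T=rot(s['tool_rot']);print(T.round(3))
```

```text
corners [[0.6913, 0.3191, 0.015], [0.6225, -0.1746, 0.015], [0.5229, -0.1588, 0.015], [0.5932, 0.3303, 0.015]] o [0.6074535  0.07901018 0.015     ]
yaw -8.059648086150855
btn [0.6136 0.1151 0.062 ] along 0.0366 across 0.001
bolts [0.6122 0.116  0.075 ] along 0.0373 across -0.0005
mark [0.6323 0.2618 0.061 ] along 0.1844 across -0.0011
plain [ 0.5794 -0.1048  0.061 ] along -0.1859 across -0.002
[[ 0.967  0.256 -0.   ]
 [ 0.256 -0.967  0.002]
 [ 0.    -0.002 -1.   ]]
```

```bash
python3 -m crank '[{"xyz":[40,-37,0],"twist":[0,0,0]},{"xyz":[84,-78,0],"twist":[0,0,0]},{"xyz":[128,-119,0],"twist":[0,0,0]},{"xyz":[172,-160,0],"twist":[0,0,0]},{"xyz":[216,-201,0],"twist":[0,0,0]}]' 0 60
python3 -m crank '[{"xyz":[44,-41,0],"twist":[0,0,5]},{"xyz":[88,-82,0],"twist":[0,0,10]},{"xyz":[132,-123,0],"twist":[0,0,15]},{"xyz":[176,-164,0],"twist":[0,0,20]},{"xyz":[220,-205,0],"twist":[0,0,22.9]}]'
python3 - <<'E'
from h import *
s=sense();T=rot(s['tool_rot']);p=np.array(s['position']);print(p,T.round(3),(T.T@(np.array([.6130,.1155,.1])-p)*1000).round(1))
E
```

```text
time: 0.72
position: [0.3179, -0.3527, 0.2308]
tool_rot: [-0.0, 0.992, 0.129, 0.0]
contact_force: [0.1, 0.2, 0.4]
grip_width: 0.0002
grasp_force: 0.0
time: 1.35
position: [0.4781, -0.0982, 0.2311]
tool_rot: [0.0, 0.997, -0.071, 0.0]
contact_force: [0.6, -1.4, 0.5]
grip_width: -0.0
grasp_force: 0.0
[ 0.47805697 -0.09816296  0.23105285] [[ 0.99  -0.142  0.   ]
 [-0.142 -0.99  -0.   ]
 [ 0.     0.    -1.   ]] [ 103.2 -230.7  131. ]
```

```bash
python3 -m crank '[{"xyz":[24,-54,20],"twist":[0,0,0]},{"xyz":[48,-108,40],"twist":[0,0,0]},{"xyz":[72,-162,70],"twist":[0,0,0]},{"xyz":[94,-210,100],"twist":[0,0,0]},{"xyz":[103,-231,120],"twist":[0,0,0]}]'
python3 -m crank '[{"xyz":[0,0,0],"twist":[0,0,0]},{"xyz":[0,0,0],"twist":[0,0,0]}]'
python3 - <<'E'
from h import *
s=sense();T=rot(s['tool_rot']);p=np.array(s['position']);print(p,T.round(3),(T.T@(np.array([.6130,.1155,.062])-p)*1000).round(1))
c=snap('scene','s2.png')
cv2.imwrite('pics/s2c.png',cv2.resize(c['pixels'][130:330,130:330,::-1],(600,600),interpolation=cv2.INTER_CUBIC))
E
```

```text
time: 1.98
position: [0.6118, 0.1166, 0.1088]
tool_rot: [0.0, 0.998, -0.069, -0.001]
contact_force: [-0.2, -1.0, 0.5]
grip_width: -0.0001
grasp_force: 0.0
time: 2.22
position: [0.6119, 0.1136, 0.1117]
tool_rot: [0.0, 0.998, -0.07, 0.0]
contact_force: [-0.5, 1.0, 0.9]
grip_width: 0.0002
grasp_force: 0.0
[0.61185006 0.11360214 0.11166176] [[ 0.99  -0.141  0.   ]
 [-0.141 -0.99  -0.   ]
 [ 0.     0.    -1.   ]] [ 0.9 -2.1 49.7]
scene {'fovy': 55.4355, 'cx': 250.7924, 'cy': 197.5779, 'origin': [0.3396, 0.6152, 0.6507], 'attitude': [0.0821, -0.1859, 0.8977, -0.391]}
```

View pics/s2c.png

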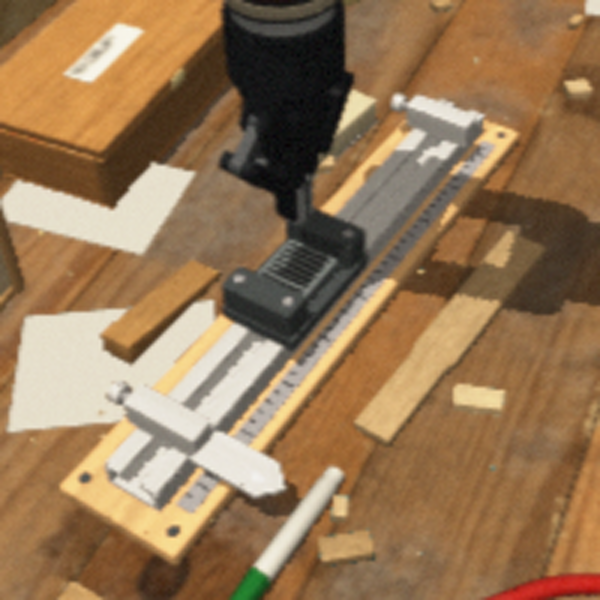

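The picture shows the closed fingers at crop (295,215), about 50 mm above the pad, with the marked collar at (165,415). I'll go down to just above the button and then press in small steps.

```bash
python3 -m crank '[{"xyz":[1,-2,20],"twist":[0,0,0]},{"xyz":[1,-2,38],"twist":[0,0,0]},{"xyz":[1,-2,44],"twist":[0,0,0]},{"xyz":[1,-2,47],"twist":[0,0,0]},{"xyz":[1,-2,47],"twist":[0,0,0]}]'
python3 -m crank '[{"xyz":[0,0,1.5],"twist":[0,0,0]},{"xyz":[0,0,3],"twist":[0,0,0]},{"xyz":[0,0,3],"twist":[0,0,0]}]'
```

```text
time: 2.9
position: [0.6133, 0.116, 0.0643]
tool_rot: [0.0, 0.998, -0.07, 0.0]
contact_force: [-0.4, 0.2, 0.4]
grip_width: -0.0002
grasp_force: 0.0
time: 3.28
position: [0.6137, 0.1161, 0.0621]
tool_rot: [-0.0, 0.998, -0.07, 0.001]
contact_force: [-0.4, -0.8, 2.7]
grip_width: -0.0002
grasp_force: 1.5
```

Contact is at z≈0.062, as expected. Next I'll press about 5 mm.

```bash
python3 -m crank '[{"xyz":[0,0,2],"twist":[0,0,0]},{"xyz":[0,0,4],"twist":[0,0,0]},{"xyz":[0,0,6],"twist":[0,0,0]},{"xyz":[0,0,6],"twist":[0,0,0]}]'
```

```text
time: 3.78
position: [0.6139, 0.1162, 0.059]
tool_rot: [-0.0, 0.998, -0.07, 0.0]
contact_force: [-9.1, -0.2, 16.2]
grip_width: -0.0002
grasp_force: 8.5
```

```bash
python3 -m crank '[{"xyz":[-1,0,1.5],"twist":[0,0,0]},{"xyz":[-1,0,1.5],"twist":[0,0,0]}]'; python3 -m crank '[{"xyz":[0,-3,0],"twist":[0,0,0]},{"xyz":[0,-6,0],"twist":[0,0,0]},{"xyz":[0,-10,0],"twist":[0,0,0]},{"xyz":[0,-10,0],"twist":[0,0,0]}]'
```

```text
time: 4.03
position: [0.6139, 0.1164, 0.0589]
tool_rot: [-0.0, 0.998, -0.07, 0.001]
contact_force: [-7.9, -1.8, 21.6]
grip_width: 0.0001
grasp_force: 10.5
time: 4.53
position: [0.6154, 0.1268, 0.0589]
tool_rot: [-0.001, 0.998, -0.07, 0.001]
contact_force: [-8.5, 0.4, 21.3]
grip_width: -0.0
grasp_force: 10.2
```

Run:
```python
from h import *
c=snap('scene','s3.png');d=snap('wrist','w3.png')
cv2.imwrite('pics/s3c.png',np.hstack([cv2.resize(c['pixels'][170:270,180:280,::-1],(400,400),interpolation=cv2.INTER_CUBIC),cv2.resize(d['pixels'][:,64:448,::-1],(400,400))]))
```

```text
scene {'fovy': 55.4355, 'cx': 250.7924, 'cy': 197.5779, 'origin': [0.3396, 0.6152, 0.6507], 'attitude': [0.0821, -0.1859, 0.8977, -0.391]}
wrist {'fovy': 60.5149, 'cx': 256.5854, 'cy': 194.2535, 'origin': [0.6976, 0.115, 0.2022], 'attitude': [-0.1054, -0.6478, 0.7445, 0.1224]}
```

View pics/s3c.png

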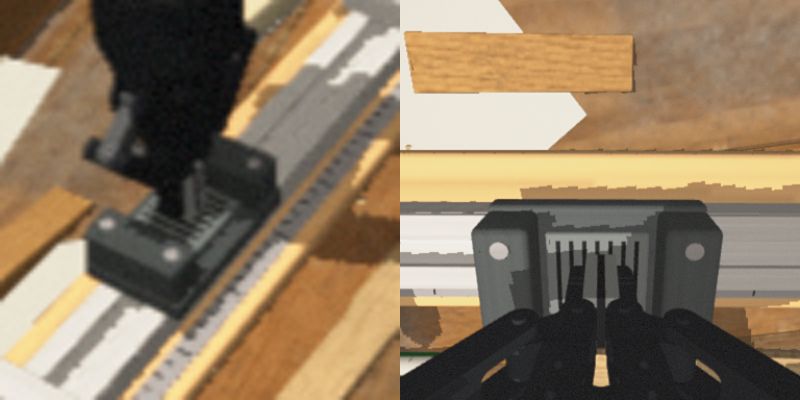

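The left half shows the fingertips on the ribbed pad. The wrist view on the right shows them still centred between the shoulders (547 and 660, centre 603), so the slider moved along with the tool at low side force. I'll carry on.

```bash
python3 -m crank '[{"xyz":[0,-6,0],"twist":[0,0,0]},{"xyz":[0,-14,0],"twist":[0,0,0]},{"xyz":[0,-22,0],"twist":[0,0,0]},{"xyz":[0,-30,0],"twist":[0,0,0]},{"xyz":[0,-34,0],"twist":[0,0,0]}]'
python3 -m crank '[{"xyz":[0,-8,0],"twist":[0,0,0]},{"xyz":[0,-16,0],"twist":[0,0,0]},{"xyz":[0,-24,0],"twist":[0,0,0]},{"xyz":[0,-30,0],"twist":[0,0,0]},{"xyz":[0,-32,0],"twist":[0,0,0]}]'
```

```text
time: 5.25
position: [0.6203, 0.1605, 0.059]
tool_rot: [-0.0, 0.998, -0.07, 0.002]
contact_force: [-8.2, -0.7, 19.3]
grip_width: -0.0001
grasp_force: 9.9
time: 5.88
position: [0.6249, 0.1923, 0.0589]
tool_rot: [-0.001, 0.998, -0.07, 0.002]
contact_force: [-6.4, -1.4, 18.1]
grip_width: -0.0001
grasp_force: 9.4
```

```bash
python3 -m crank '[{"xyz":[0,-2,0.5],"twist":[0,0,0]},{"xyz":[0,-4,0.5],"twist":[0,0,0]},{"xyz":[0,-6,0.5],"twist":[0,0,0]},{"xyz":[0,-7,0.5],"twist":[0,0,0]},{"xyz":[0,-7,0.5],"twist":[0,0,0]}]'
python3 -m crank '[{"xyz":[0,-1,0],"twist":[0,0,0]},{"xyz":[0,-2,0],"twist":[0,0,0]},{"xyz":[0,-3,0],"twist":[0,0,0]},{"xyz":[0,-3,0],"twist":[0,0,0]}]'
```

```text
time: 6.5
position: [0.6259, 0.1993, 0.0589]
tool_rot: [-0.001, 0.998, -0.07, 0.002]
contact_force: [-7.9, 0.5, 21.5]
grip_width: -0.0001
grasp_force: 10.2
time: 7.0
position: [0.6264, 0.2022, 0.059]
tool_rot: [-0.001, 0.998, -0.07, 0.002]
contact_force: [-6.8, -0.9, 20.3]
grip_width: 0.0001
grasp_force: 10.2
```

```bash
python3 -m crank '[{"xyz":[0,-1,0],"twist":[0,0,0]},{"xyz":[0,-2,0],"twist":[0,0,0]},{"xyz":[0,-3,0],"twist":[0,0,0]},{"xyz":[0,-3,0],"twist":[0,0,0]}]'
python3 -m crank '[{"xyz":[0,-1,0],"twist":[0,0,0]},{"xyz":[0,-2,0],"twist":[0,0,0]},{"xyz":[0,-2,0],"twist":[0,0,0]}]'
python3 - <<'E'
from h import *
c=snap('scene','s4.png');d=snap('wrist','w4.png')
cv2.imwrite('pics/s4c.png',np.hstack([cv2.resize(c['pixels'][200:300,160:260,::-1],(400,400),interpolation=cv2.INTER_CUBIC),cv2.resize(d['pixels'][:,64:448,::-1],(400,400))]))
E
```

```text
time: 7.5
position: [0.6266, 0.2041, 0.0589]
tool_rot: [0.0, 0.998, -0.07, 0.002]
contact_force: [-8.5, -3.8, 21.1]
grip_width: 0.0
grasp_force: 10.7
time: 7.88
position: [0.6266, 0.2042, 0.0589]
tool_rot: [0.002, 0.998, -0.07, 0.001]
contact_force: [-9.7, -8.2, 23.1]
grip_width: -0.0
grasp_force: 11.7
scene {'fovy': 55.4355, 'cx': 250.7924, 'cy': 197.5779, 'origin': [0.3396, 0.6152, 0.6507], 'attitude': [0.0821, -0.1859, 0.8977, -0.391]}
wrist {'fovy': 60.5149, 'cx': 256.5854, 'cy': 194.2535, 'origin': [0.709, 0.1931, 0.2022], 'attitude': [-0.1076, -0.6474, 0.7448, 0.1207]}
```

View pics/s4c.png

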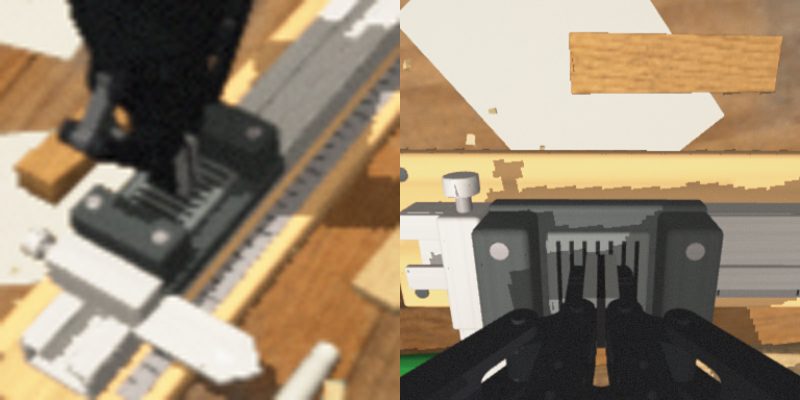

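The slider end is against the tongued collar: it stalled at y=0.2042 with the side force rising to 8 N, and no gap shows in the wrist view. I'll ease off the push slightly and lift straight up.

```bash
python3 -m crank '[{"xyz":[0,1,0],"twist":[0,0,0]},{"xyz":[0,1,-3],"twist":[0,0,0]},{"xyz":[0,1,-7],"twist":[0,0,0]},{"xyz":[0,1,-12],"twist":[0,0,0]},{"xyz":[0,1,-25],"twist":[0,0,0]}]'
python3 -m crank '[{"xyz":[0,0,-40],"twist":[0,0,0]},{"xyz":[0,0,-90],"twist":[0,0,0]},{"xyz":[-40,0,-120],"twist":[0,0,0]},{"xyz":[-90,0,-120],"twist":[0,0,0]},{"xyz":[-150,0,-120],"twist":[0,0,0]}]'
python3 -m crank '[{"xyz":[-60,0,0],"twist":[0,0,0]},{"xyz":[-60,0,0],"twist":[0,0,0]},{"xyz":[-60,0,0],"twist":[0,0,0]}]'
python3 - <<'E'
from h import *
c=snap('scene','s5.png');d=snap('top','t5.png')
cv2.imwrite('pics/s5c.png',np.hstack([cv2.resize(c['pixels'][190:310,150:270,::-1],(400,400),interpolation=cv2.INTER_CUBIC),cv2.resize(d['pixels'][150:250,145:245,::-1],(400,400),interpolation=cv2.INTER_CUBIC)]))
E
```

```text
time: 8.6
position: [0.6237, 0.2051, 0.0772]
tool_rot: [0.0, 0.998, -0.07, -0.001]
contact_force: [0.4, -0.5, 0.1]
grip_width: -0.0002
grasp_force: 0.0
time: 9.22
position: [0.4755, 0.2266, 0.1995]
tool_rot: [-0.0, 0.997, -0.071, 0.001]
contact_force: [-0.7, -0.4, 1.2]
grip_width: 0.0001
grasp_force: 0.0
time: 9.6
position: [0.4173, 0.2349, 0.199]
tool_rot: [-0.0, 0.998, -0.07, 0.001]
contact_force: [-0.1, 0.1, -0.0]
grip_width: -0.0
grasp_force: 0.0
scene {'fovy': 55.4355, 'cx': 250.7924, 'cy': 197.5779, 'origin': [0.3396, 0.6152, 0.6507], 'attitude': [0.0821, -0.1859, 0.8977, -0.391]}
top {'fovy': 54.7313, 'cx': 261.1467, 'cy': 190.9546, 'origin': [0.3981, 0.0332, 1.0462], 'attitude': [0.0725, -0.6857, 0.7204, -0.0747]}
```

View pics/s5c.png

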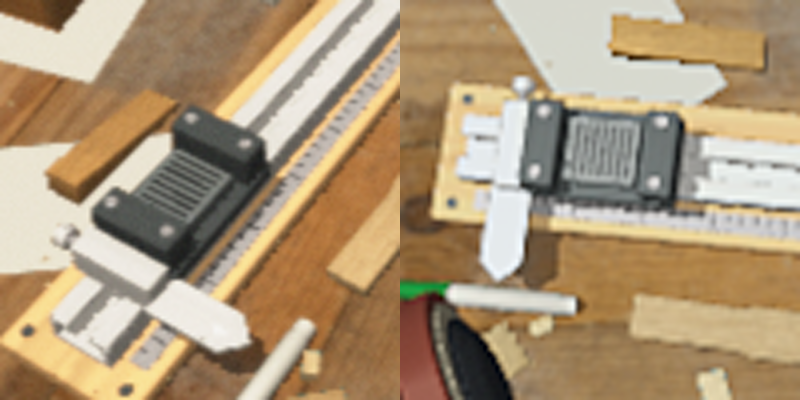

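Both views show the slider against the tongued collar (left crop (165,250), right crop (527,150)). The button is up and the loose things haven't moved. I'll hand it in.

```bash
python3 -c "from station import job; print(job.sign_off())"
```

```text
the job is handed in; nothing more can be done
None
```

The slider now rests against the marked stop with the button up, the loose things are where they were, and the job was handed in at about 9.7 s.

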